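# Set up the cheese course at the kitchen pass

### The arm

A 6-joint arm with a two-finger parallel gripper is mounted at the origin on the work surface. World frame = base frame: x ahead of the robot, y to its left, z up, the work surface at z = 0. Lengths are in m, angles in degrees, forces in N, time in s.
With the tool pointing down it reaches from about 0.375 to 0.9 m from the base axis. Payload 3.1 kg.
Tool frame: the origin (TCP) lies at the very end of the fingers, on their centre line; the grasp point (between the pads) lies behind it (bot.grip_depth is the z of the grasp point in the tool frame, in m); z points along the fingers, y is the direction in which the jaws open and shut (so a half turn about z gives the same grasp; the last joint's range is limited). The gripper opens to 87 mm and grips with 3 to 60 N. Pads are 19 mm wide; open, the fingers measure 117 mm over their backs; the gripper's body (75 mm by 190 mm) begins 51 mm behind the grasp point.
Start: joints at [-80.758, 30.224, 82.088, -0, 67.689, -10.227], TCP at [0.208, -0.589, 0.223] pointing down, gripper open.
Joint ranges: [-176.69, 176.69], [-43.24, 126.21], [12.49, 139.97], [-82, 262], [0, 151.66], [-163.58, 163.58]. Speed limits (degrees/s): [159.86, 159.86, 180, 180, 180, 180].

### API

Orientations are given as a 3x3 rotation matrix whose columns are the frame's x, y, z axes.
In Python, from rig import bot, vision gives the robot as it stands. The module is installed in compiled form; this text tells all that it offers.
- The arm moves only by the shell command python3 -m jog 'ROWS'. ROWS is JSON, a list of rows, each a list of 3 entries, a list of its own where there are three numbers: the shift along the tool's x, y, z in mm, then the turn, a rotation vector about the tool's x, y, z in degrees, then the closure, from 0 (fully open) to 1 (shut). In form: [[[dx, dy, dz], [wx, wy, wz], fingers], ...]. A call has 1 to 12 rows; each row is the pose to reach, as a shift and turn from the pose commanded when the call began, along the tool's axes at that moment; what a row does not reach only later rows make up. A row lasts 1/12 s, in which the tool goes at most 41.7 mm and 7.16 degrees, less where a joint would pass 70% of its speed; a pose out of reach is approached as far as the arm can. A call with a gripper value outside its range is refused whole. The fingers move at their own pace and stop on an object; the grip force is fixed at half the most. Time passes only in rows, so rows that repeat a pose let the fingers close. It gives the time, the measured TCP pose, the force and the opening at its end, in the units of the state.
- bot.read_state(): the state, without advancing time (a new reading comes with each control period).
- vision.capture(name): name is "side" or "top" or "wrist"; returns the picture (420x560x3 uint8, red, green, blue); there is no depth.
- vision.camera_info(name): a dict with "intrinsics" (3x3 intrinsics, pixels), "camera_from_world" (4x4, takes a point from world to camera coordinates); the wrist camera has in their place "mount" (4x4, takes a point from camera to tool coordinates, whose origin is the TCP and whose axes are the flange's). Camera axes: x right, y up, looking along -z (the intrinsics and any distortion apply to the point x, -y, -z); pixel columns grow to the right and rows downward; lengths in m; the calibration is good to about 2 mm. A picture is of the moment at which its call begins: read the wrist's pose just before it. camera_info takes no time and is no camera call.
- bot.hand_in(): hands the job in, once; it reports no verdict.
The state is a dict: "time_s": time; "joint_positions": joint angles; "qvel": joint speeds; "tau": joint torques, N m; "position": TCP position; "tcp_rot": TCP orientation; "force": force on the tool from outside, world axes, zero at the start; "moment": the same for the moment, N m; "opening": opening from 0.0 (shut) to 1.0 (fully open).
Only numpy, scipy, OpenCV 4.12 (cv2) and the standard library are available. Lean on these libraries where they do the work, as an engineer would, in place of code of your own. Each camera call takes 0.05 s, during which the arm holds its last target. There are 200 camera calls.

### The job

Get the cheese course ready at the kitchen pass: first stand the two chutney jars upright in the two empty cells of the wooden caddy, one jar per cell, with the pepper mill left in its middle cell and the other kitchenware left alone. Then lift the white dish by its arched brass handle about 10 cm off its round board and turn it a quarter turn anticlockwise (seen from above) over the board, so that its black tab points the same way as the board's yellow marker; keep the dish level so that the red cheese ball stays in its middle the whole time. Finish while still holding the dish there, level and still above the board: do not put it down or let go.

Things in the scene. Friction and masses are not known exactly. Their poses are not given: they have to be found in the camera images.
- jar_amber: Loose chutney jar, brown glass with brass-coloured lid, 52 mm diameter (straight sides, lid of the same width from 82 mm up), 100 mm tall, about 0.25 kg, upright on the table. Origin: centre of its underside, z up. Best gripped 75 to 80 mm above its underside, so that the fingers stay above the caddy's walls
- jar_green: Loose chutney jar like the other, green glass with a white lid, 52 mm diameter (straight sides, lid of the same width from 82 mm up), 100 mm tall, about 0.25 kg. Origin: centre of its underside, z up. The two jars may stand in each other's place
- caddy: Fixed light wooden condiment caddy, an open box of 82 mm (its x) by 234 mm (its y) and 45 mm tall with three cells in a row along its y, each about 70 mm by 69 mm inside, walls and floor 6 mm thick. Origin: centre of its underside; z up
- cell0 (a point): Centre of the inner floor of the caddy's end cell at its -y end, empty at the start (6 mm above the table; axes as the caddy's)
- cell2 (a point): Centre of the inner floor of the caddy's end cell at its +y end, empty at the start (6 mm above the table; axes as the caddy's). Either jar may go in either empty cell
- mill: Dark wooden pepper mill, 46 mm diameter, 110 mm tall, loose in the middle cell of the caddy; leave it there. Origin: centre of its underside
- board: Fixed round dark wooden board on which the dish stands, 210 mm diameter, 14 mm thick. Origin: centre of its underside; z up; its x axis points to the yellow marker at its edge
- dish: Loose white dished plate, 175 mm diameter, rim 33 mm high, 0.35 kg, standing centred on the board. Origin: centre of its underside; z up; x points to the black tab on its rim, which starts about a quarter turn clockwise of the board's marker. A brass arch (two thin uprights at y = +-84 mm and a level bar) spans it along its y
- dish_bar (a point): Middle of the arch's level bar, straight above the dish's middle, 145 mm above its underside: grip the bar here. The bar is 12 mm thick (along the dish's x, the line to close the fingers along), 20 mm tall and 174 mm long (along the dish's y); the clear height under it down to the ball is 83 mm
- dish_tab (a point): Outer part of the black tab on the dish's rim, 100 mm from the dish's middle along its x axis, 33 mm above the dish's underside
- dish_mid (a point): Middle of the dish's inner floor, 8 mm above its underside. The floor rises from here as a cone of 8 degrees, and of 25 degrees beyond 45 mm from the middle: tilting the dish more than 8 degrees or jerking it sideways rolls the ball away
- ball_center (a point): Centre of the loose red cheese ball, 44 mm diameter, 0.05 kg, hard wax skin; it lies in the middle of the dish and rolls freely
- ramekin: Small blue bowl, 72 mm diameter, 45 mm tall, loose; leave alone. Origin: centre of its underside
- mug: White mug, 78 mm diameter, 90 mm tall, loose; leave alone. Origin: centre of its underside
- spoon: Spoon lying on the table; leave alone. Origin: on its underside
There are look-alikes about, which are no part of the job. Leave any purple look-alike of the jar_green alone. What is shaped like the part that bears ball_center but grey is not meant.

How it is judged:
By the outcome, as a careful person would: the job done as asked, in the order asked, and still so for the second after the job is handed in, while the arm keeps its last pose, push and grip.
It also fails if it takes over 69 s, if anything falls off the work surface, if the arm or the gripper's body presses on something with over 40 N, if the wrist force passes 120 N, or if a joint passes its speed limit or range.

## Working session

There is one attempt and no reset: what is moved stays moved. The work goes in short steps, Python scripts to look and compute and a shell command to move; the robot and the scene stay as the last step left them, time stands still between calls to the robot, and variables do not carry over. Pictures are saved under pics/ and viewed, about 8 in all and at most 12, crops included, and the job is handed in when it is done.

```bash
mkdir -p pics
cat > h.py <<'E'
import numpy as np, cv2
from rig import bot, vision
def save(name,fn,crop=None,scale=1):
    im=vision.capture(name)
    cv2.imwrite('pics/raw_'+fn,im[:,:,::-1])
    if crop: x0,y0,x1,y1=crop; im=im[y0:y1,x0:x1]
    if scale!=1: im=cv2.resize(im,None,fx=scale,fy=scale,interpolation=cv2.INTER_CUBIC)
    cv2.imwrite('pics/'+fn,im[:,:,::-1])
def cam(name,st=None):
    i=vision.camera_info(name); K=np.array(i['intrinsics'])
    if 'mount' in i:
        st=st or bot.read_state(); T=np.eye(4);T[:3,:3]=st['tcp_rot'];T[:3,3]=st['position']
        M=np.linalg.inv(T@np.array(i['mount']))
    else: M=np.array(i['camera_from_world'])
    return K,M,i
def pix(name,P,st=None):
    K,M,i=cam(name,st); p=(M@np.r_[P,1])[:3]*[1,-1,-1]; q=K@p; return q[:2]/q[2]
def ray(name,uv,z,st=None):
    K,M,i=cam(name,st); d=np.linalg.inv(K)@[uv[0],uv[1],1]; d=d*[1,-1,-1]
    R=M[:3,:3];c=-R.T@M[:3,3]; w=R.T@d; return c+w*(z-c[2])/w[2]
E
python3 - <<'E'
from h import *
save('top','t1.png',scale=1.42);save('side','s1.png',scale=1.42)
for n in('top','side','wrist'): print(vision.camera_info(n))
print(bot.grip_depth,bot.read_state())
E
```

```text
{'intrinsics': array([[438.2119697 ,   0.        , 280.25998694],
       [  0.        , 438.2119697 , 209.87420874],
       [  0.        ,   0.        ,   1.        ]]), 'camera_from_world': array([[-2.17869010e-02, -9.99762618e-01, -1.95855918e-04,
        -4.07165199e-03],
       [ 9.96197949e-01, -2.17257470e-02,  8.43660996e-02,
        -5.26939094e-01],
       [-8.43503277e-02,  1.64296460e-03,  9.96434806e-01,
        -1.47476080e+00],
       [ 0.00000000e+00,  0.00000000e+00,  0.00000000e+00,
         1.00000000e+00]])}
{'intrinsics': array([[383.83769106,   0.        , 278.8987053 ],
       [  0.        , 383.83769106, 204.92866915],
       [  0.        ,   0.        ,   1.        ]]), 'camera_from_world': array([[ 0.98689069, -0.16129439,  0.00555755, -0.54258396],
       [ 0.09281289,  0.59538006,  0.79806538, -0.16128096],
       [-0.13203233, -0.78708748,  0.60254523, -1.08791755],
       [ 0.        ,  0.        ,  0.        ,  1.        ]])}
{'intrinsics': array([[328.55720243,   0.        , 277.43921499],
       [  0.        , 328.55720243, 208.19973585],
       [  0. 
[... 474 characters left out ...]
  8.21488198e+01,  1.04010621e-03,
        6.76903134e+01, -1.02270000e+01]), 'qvel': array([-0.04301983, -0.02715019, -0.19746825, -0.02697592, -0.05687065,
       -0.04439814]), 'tau': array([-5.20384074e-04, -4.40987706e+01, -1.77150697e+01,  6.33968320e-02,
        5.33765391e-02, -5.45460978e-05]), 'position': array([ 0.20822016, -0.58859831,  0.22170734]), 'tcp_rot': array([[ 9.42834946e-01,  3.33259930e-01, -2.89908289e-04],
       [ 3.33259867e-01, -9.42833125e-01,  1.88662066e-03],
       [ 3.55399933e-04, -1.87538669e-03, -9.99998178e-01]]), 'force': array([-0.72317771, -0.49905084, -0.13606244]), 'moment': array([0.00208985, 0.00284114, 0.01763706]), 'opening': 0.9992723546534619}
```

View pics/t1.png

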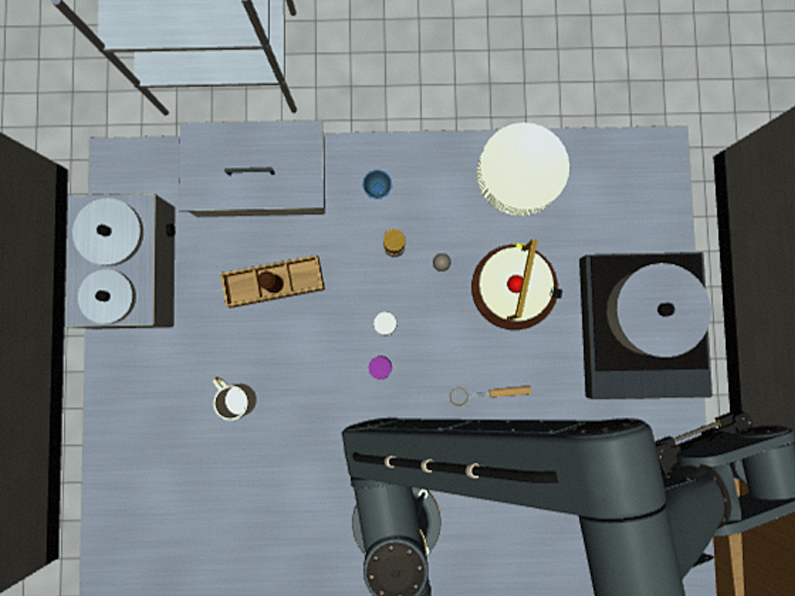

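View pics/s1.png

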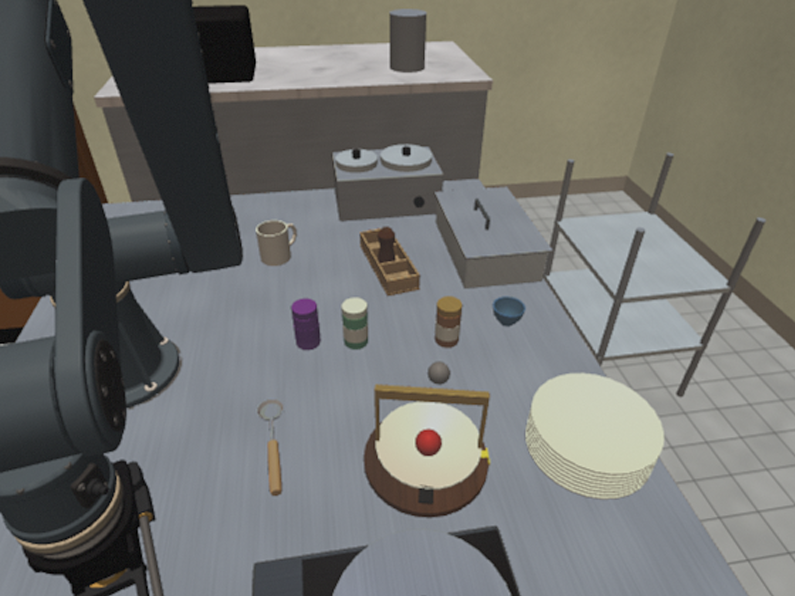

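Top view: the white-lid jar is at (385,323), and the purple one at (380,368) is a look-alike to leave. The amber jar is at (394,240) and the caddy spans (222-325, 256-306) with the mill at (270,281). The dish is near (514,286) with the red ball at (515,284), tab at (558,293), marker at (519,246). The grey ball at (442,262) is a decoy. I'll confirm these in an enlarged crop.

Run:
```python
import cv2
im=cv2.imread('pics/raw_t1.png')
c=im[155:275,145:405]; cv2.imwrite('pics/t1c.png',cv2.resize(c,None,fx=3,fy=3,interpolation=cv2.INTER_CUBIC))
```

```text
(no output)
```

View pics/t1c.png

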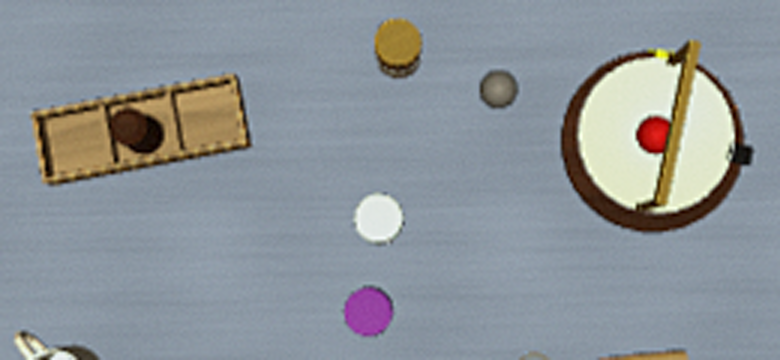

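The crop confirms: green's white lid (379,218), amber lid (398,42), purple (368,311) left alone, red ball inside the dish (655,134), grey ball (498,88) outside it. Now convert to metres.

Run:
```python
from h import *
np.set_printoptions(precision=4,suppress=True)
f=lambda u,v,z: ray('top',(145+(u+.5)/3-.5,155+(v+.5)/3-.5),z)[:2]
cs=np.array([f(34,111,.045),f(238,75,.045),f(250,146,.045),f(46,184,.045)])
print('caddy',cs.mean(0)); d=(cs[0]+cs[3]-cs[1]-cs[2])/2; print('len',np.hypot(*d),'ang y-axis',np.degrees(np.arctan2(d[1],d[0])), 'w',np.linalg.norm(cs[0]-cs[3]),np.linalg.norm(cs[1]-cs[2]))
c=cs.mean(0);e=d/np.hypot(*d); print('cells',c+e*.0755,c-e*.0755)
A=f(398,42,.1);G=f(379,218,.1);print('amber',A,'green',G)
b0,b1=f(694,43,.169),f(662,206,.169); print('bar',(b0+b1)/2,b0-b1,np.hypot(*(b0-b1)),np.degrees(np.arctan2(*(b0-b1)[::-1])))
B=f(655,134,.044);print('ball',B)
m=f(661,53,.014);t=f(741,155,.047);print('mark ang',np.degrees(np.arctan2(*(m-B)[::-1])),'tab',np.degrees(np.arctan2(*(t-B)[::-1])),t)
# side check
for n,P in dict(amber=[*A,.1],green=[*G,.1],ball=[*B,.044],bar=[*((b0+b1)/2),.169],c0=[*cs[0],.045],c1=[*cs[1],.045],c2=[*cs[2],.045]).items(): print(n,pix('side',P)*1.42)
```

```text
caddy [0.5727 0.281 ]
len 0.232407952483067 ang y-axis 99.12023524655183 w 0.08378126446679808 0.08174504932975808
cells [0.5607 0.3556] [0.5847 0.2065]
amber [ 0.6553 -0.0088] green [0.4643 0.0157]
bar [ 0.5511 -0.2955] [ 0.168  -0.0395] 0.1726153009226147 -13.245230826804928
ball [ 0.5545 -0.2953]
mark ang -9.504669280778845 tab -105.36280623881662 [ 0.5284 -0.3902]
amber [448.2721 303.7495]
green [353.2847 305.3748]
ball [427.7556 442.3621]
bar [428.9653 390.7186]
c0 [388.7574 227.5246]
c1 [418.6322 275.6701]
c2 [385.3837 281.9077]
```

```bash
cat >> h.py <<'E'
from scipy.spatial.transform import Rotation as Ro
def delta(P,yaw):
    s=bot.read_state();R=np.array(s['tcp_rot']);a=np.radians(yaw)
    T=np.c_[[np.cos(a),np.sin(a),0],[np.sin(a),-np.cos(a),0],[0,0,-1]]
    print('shift',np.round(R.T@(np.array(P)-s['position'])*1000,1),'turn',np.round(Ro.from_matrix(R.T@T).as_rotvec(degrees=True),2))
def stat():
    s=bot.read_state();R=np.array(s['tcp_rot']);print('t',s['time_s'],'p',np.round(s['position'],4),'yaw',round(np.degrees(np.arctan2(R[1,0],R[0,0])),2),'tilt',np.round(R[:2,2],4),'F',np.round(s['force'],1),'open',round(s['opening'],3),'q',np.round(s['joint_positions'],1))
E
python3 -c "
from h import *
delta([.4643,.0157,.20],99.1)"
```

```text
shift [ 442.8 -484.4   22.8] turn [ -0.08  -0.09 -79.63]
```

```bash
python3 -m jog '[[[443,-484,22],[0,0,-79.6],0],[[443,-484,22],[0,0,-79.6],0],[[443,-484,22],[0,0,-79.6],0],[[443,-484,22],[0,0,-79.6],0],[[443,-484,22],[0,0,-79.6],0],[[443,-484,22],[0,0,-79.6],0],[[443,-484,22],[0,0,-79.6],0],[[443,-484,22],[0,0,-79.6],0],[[443,-484,22],[0,0,-79.6],0],[[443,-484,22],[0,0,-79.6],0],[[443,-484,22],[0,0,-79.6],0],[[443,-484,22],[0,0,-79.6],0]]'; python3 -c "
from h import *
stat();delta([.4643,.0157,.20],99.1)"
```

```text
time_s: 1.1
position: [0.4037, -0.1272, 0.2057]
tcp_rot: [[-0.162, 0.987, -0.0], [0.987, 0.162, 0.0], [0.0, -0.0, -1.0]]
force: [1.1, 0.1, 0.3]
opening: 1.0
t 1.1 p [ 0.4037 -0.1272  0.2057] yaw 99.3 tilt [-0.0002  0.0001] F [1.1 0.1 0.3] open 1.0 q [-32.7  16.3 110.8  -0.   52.9 -42. ]
shift [131.3  82.9   5.7] turn [-0.01 -0.01  0.2 ]
```

```bash
python3 -m jog '[[[117,70,5],[0,0,0],0],[[117,70,5],[0,0,0],0],[[117,70,5],[0,0,0],0],[[117,70,5],[0,0,0],0],[[117,70,5],[0,0,0],0],[[117,70,5],[0,0,0],0]]'
python3 - <<'E'
from h import *
stat();s=bot.read_state();save('wrist','w1.png',scale=1.42)
delta([.4643,.0157,.0593],99.1)
print(pix('wrist',[.4643,.0157,.1],s)*1.42)
E
```

```text
time_s: 1.6
position: [0.454, -0.0021, 0.2005]
tcp_rot: [[-0.16, 0.987, -0.001], [0.987, 0.16, -0.0], [-0.0, -0.001, -1.0]]
force: [0.2, -0.4, 0.0]
opening: 0.995
t 1.6 p [ 0.454  -0.0021  0.2005] yaw 99.22 tilt [-0.0009 -0.0003] F [ 0.2 -0.4  0. ] open 0.995 q [-14.4  19.1 107.2  -0.   53.7 -23.6]
shift [ 16.8  13.4 141.3] turn [-0.05  0.01  0.01]
[416.81022762 269.11709418]
```

View pics/w1.png

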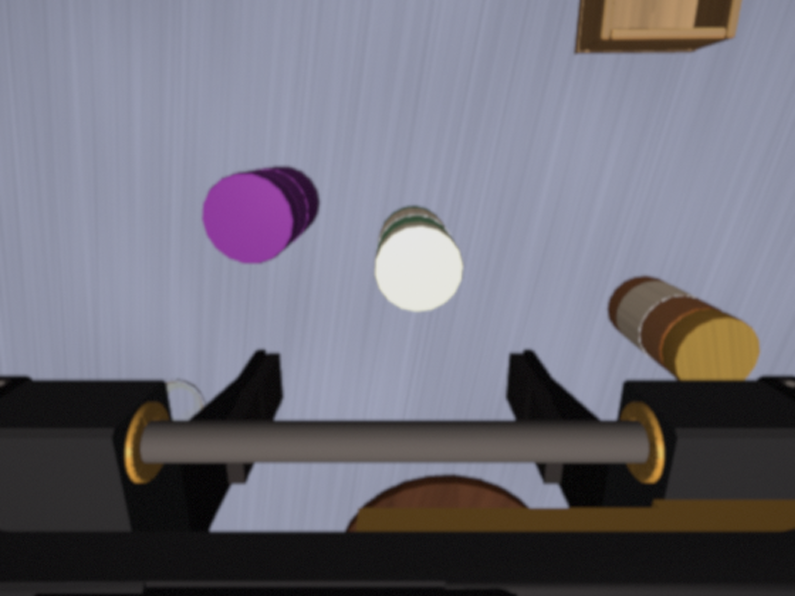

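White lid is at (419,268), against a predicted (417,269), so the estimate holds. I'll descend and grip.

```bash
python3 -m jog '[[[17,13,30],[0,0,0],0],[[17,13,65],[0,0,0],0],[[17,13,100],[0,0,0],0],[[17,13,125],[0,0,0],0],[[17,13,141],[0,0,0],0],[[17,13,141],[0,0,0],0],[[17,13,141],[0,0,0],1],[[17,13,141],[0,0,0],1],[[17,13,141],[0,0,0],1],[[17,13,141],[0,0,0],1],[[17,13,141],[0,0,0],1],[[17,13,141],[0,0,0],1]]'
python3 - <<'E'
from h import *
stat();delta([.5607,.3556,.215],99.1)
E
```

```text
time_s: 2.65
position: [0.4649, 0.0161, 0.0606]
tcp_rot: [[-0.158, 0.987, 0.002], [0.987, 0.158, -0.0], [-0.001, 0.002, -1.0]]
force: [-0.3, 0.1, 0.3]
opening: 0.631
t 2.65 p [0.4649 0.0161 0.0606] yaw 99.07 tilt [ 0.0017 -0.0004] F [-0.3  0.1  0.3] open 0.631 q [-11.8  34.8 112.5   0.   32.6 -20.9]
shift [ 320.1  148.4 -154.4] turn [ 0.09  0.04 -0.03]
```

```bash
python3 -m jog '[[[0,0,0],[0,0,0],1],[[0,0,0],[0,0,0],1],[[0,0,-15],[0,0,0],1],[[0,0,-50],[0,0,0],1],[[0,0,-90],[0,0,0],1],[[0,0,-130],[0,0,0],1],[[28,13,-154],[0,0,0],1],[[64,30,-154],[0,0,0],1],[[100,46,-154],[0,0,0],1],[[136,63,-154],[0,0,0],1],[[172,80,-154],[0,0,0],1],[[208,96,-154],[0,0,0],1]]';  python3 - <<'E'
from h import *
stat();delta([.5607,.3556,.215],99.1)
E
```

```text
time_s: 3.65
position: [0.5258, 0.2386, 0.2131]
tcp_rot: [[-0.158, 0.987, -0.002], [0.987, 0.158, -0.001], [-0.0, -0.002, -1.0]]
force: [0.3, -0.7, -3.1]
opening: 0.592
t 3.65 p [0.5258 0.2386 0.2131] yaw 99.08 tilt [-0.0017 -0.0006] F [ 0.3 -0.7 -3.1] open 0.592 q [13.3 27.2 89.6 -0.  63.3  4.2]
shift [110.1  53.   -2. ] turn [-0.1   0.02 -0.02]
```

```bash
python3 -m jog '[[[36,17,0],[0,0,0],1],[[72,34,0],[0,0,0],1],[[100,47,0],[0,0,0],1],[[112,52,0],[0,0,0],1],[[112,52,0],[0,0,0],1],[[112,52,0],[0,0,0],1]]';  python3 - <<'E'
from h import *
stat();s=bot.read_state();save('wrist','w2.png',scale=1.42);save('side','s2.png',crop=(220,120,360,260),scale=4)
delta([.5607,.3556,.067],99.1)
for uv in ([.5727,.281],[.5607,.3556]): print(pix('wrist',[*uv,.006],s)*1.42)
E
```

```text
time_s: 4.15
position: [0.5588, 0.3556, 0.2122]
tcp_rot: [[-0.16, 0.987, -0.003], [0.987, 0.16, -0.002], [-0.001, -0.003, -1.0]]
force: [0.1, -0.8, -2.6]
opening: 0.59
t 4.15 p [0.5588 0.3556 0.2122] yaw 99.18 tilt [-0.0031 -0.002 ] F [ 0.1 -0.8 -2.6] open 0.59 q [22.8 33.9 76.8 -0.  69.6 13.7]
shift [  1.3   2.3 145.8] turn [-0.17  0.08 -0.05]
[396.97277907 342.08356376]
[397.22230817 255.79913449]
```

View pics/w2.png

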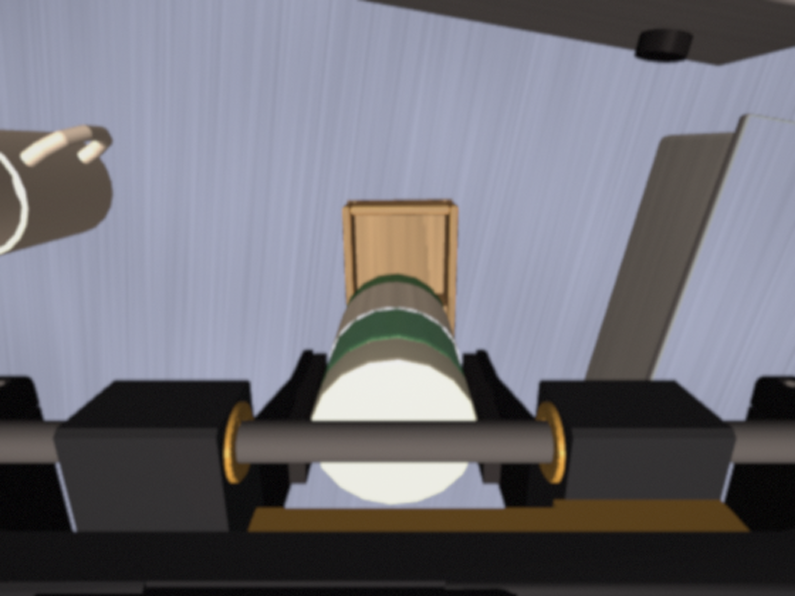

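The jar is held upright over the end cell. The caddy's far rim spans columns 344-457 at row ~203. I'll compare that with the prediction.

Run:
```python
from h import *
c=np.array([.5727,.281]);e=np.array([-.1585,.9874]);n=np.array([.9874,.1585])
for z in(.045,):
  for sx in(-.041,.041): print(pix('wrist',[*(c+e*.117+n*sx),z])*1.42)
L=ray('wrist',np.array((344,202))/1.42,.045)[:2];Rr=ray('wrist',np.array((457,202))/1.42,.045)[:2];print(L,Rr)
m=(L+Rr)/2;print('cell2 est',m-e*.0415)
```

```text
[338.94392241 208.22598442]
[455.86794785 208.10834899]
[0.51663649 0.39486331] [0.59458668 0.40729445]
cell2 est [0.56218934 0.36010178]
```

```bash
python3 -m jog '[[[2,3,30],[0,0,0],1],[[2,3,70],[0,0,0],1],[[2,3,105],[0,0,0],1],[[2,3,125],[0,0,0],1],[[2,3,138],[0,0,0],1],[[2,3,144],[0,0,0],1],[[2,3,144],[0,0,0],1],[[2,3,144],[0,0,0],1]]';  python3 - <<'E'
from h import *
stat()
save('side','s3.png',crop=(220,110,360,250),scale=4)
E
```

```text
time_s: 4.92
position: [0.5639, 0.3579, 0.0711]
tcp_rot: [[-0.157, 0.988, 0.002], [0.988, 0.157, 0.001], [0.001, 0.002, -1.0]]
force: [-0.5, -0.2, -2.4]
opening: 0.59
t 4.9167 p [0.5639 0.3579 0.0711] yaw 99.03 tilt [0.0021 0.0009] F [-0.5 -0.2 -2.4] open 0.59 q [22.8 43.8 82.  -0.  54.  13.8]
```

View pics/s3.png

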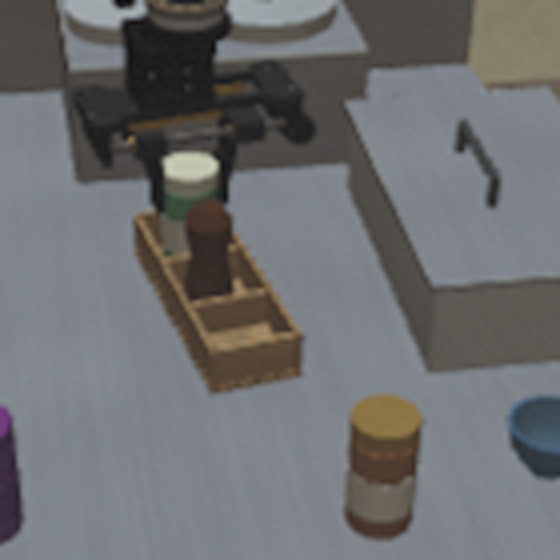

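The jar is inside the end cell, mill untouched. Lower the last 4 mm, release and rise.

```bash
python3 -m jog '[[[0,-2,3],[0,0,0],1],[[0,-2,4.5],[0,0,0],1],[[0,-2,4.5],[0,0,0],0.7],[[0,-2,4.5],[0,0,0],0.3],[[0,-2,4.5],[0,0,0],0],[[0,-2,4.5],[0,0,0],0],[[0,-2,4.5],[0,0,0],0],[[0,-2,-20],[0,0,0],0],[[0,-2,-60],[0,0,0],0],[[0,-2,-100],[0,0,0],0],[[0,-2,-130],[0,0,0],0],[[0,-2,-130],[0,0,0],0]]';  python3 - <<'E'
from h import *
stat()
delta([.6553,-.0088,.20],99.1)
E
```

```text
time_s: 5.97
position: [0.5652, 0.3597, 0.2081]
tcp_rot: [[-0.158, 0.987, 0.014], [0.987, 0.158, 0.006], [0.004, 0.015, -1.0]]
force: [-0.2, 1.1, 0.8]
opening: 0.994
t 5.9667 p [0.5652 0.3597 0.2081] yaw 99.08 tilt [0.0142 0.0062] F [-0.2  1.1  0.8] open 0.994 q [22.9 34.3 76.7  0.  68.2 13.9]
shift [-378.2   30.7    7.1] turn [ 0.86 -0.22 -0.02]
```

```bash
python3 -m jog '[[[-38,3,7],[0,0,0],0],[[-76,6,7],[0,0,0],0],[[-114,9,7],[0,0,0],0],[[-152,12,7],[0,0,0],0],[[-190,16,7],[0,0,0],0],[[-228,19,7],[0,0,0],0],[[-266,22,7],[0,0,0],0],[[-304,25,7],[0,0,0],0],[[-340,28,7],[0,0,0],0],[[-365,30,7],[0,0,0],0],[[-378,31,7],[0,0,0],0],[[-378,31,7],[0,0,0],0]]';  python3 - <<'E'
from h import *
stat();s=bot.read_state();save('wrist','w3.png',scale=1.42);save('side','s4.png')
delta([.6553,-.0088,.0593],99.1)
print(pix('wrist',[.6553,-.0088,.1],s)*1.42)
E
```

```text
time_s: 6.97
position: [0.6516, -0.0137, 0.1923]
tcp_rot: [[-0.154, 0.988, 0.0], [0.988, 0.154, -0.001], [-0.001, 0.0, -1.0]]
force: [0.5, 0.1, 0.9]
opening: 1.001
t 6.9667 p [ 0.6516 -0.0137  0.1923] yaw 98.85 tilt [ 0.0003 -0.0006] F [0.5 0.1 0.9] open 1.001 q [-11.   34.2  79.7  -0.   66.1 -19.8]
shift [1.00e-01 5.20e+00 1.33e+02] turn [-0.07 -0.08 -0.06]
[401.90192231 292.30811437]
```

View pics/w3.png

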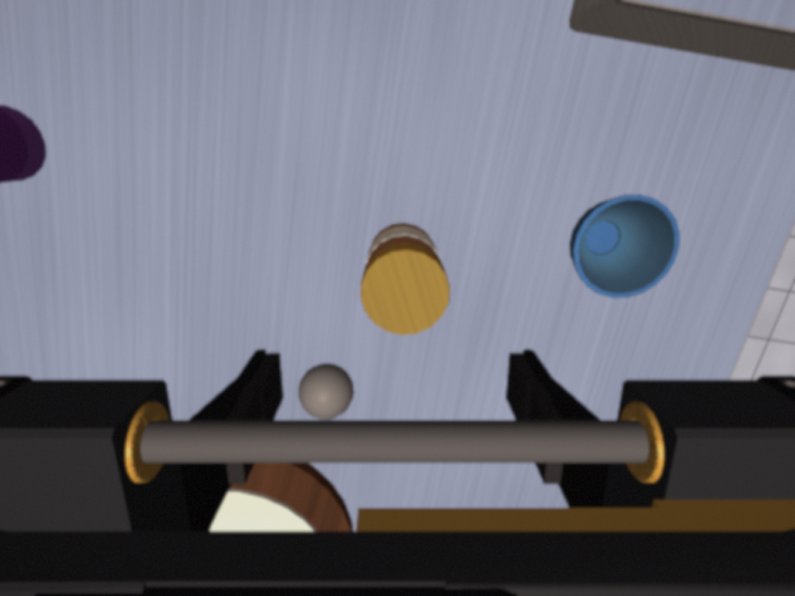

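Amber lid is at (405,290), against a predicted (402,292). The ramekin and grey ball are clear of the fingers. Descend and grip.

```bash
python3 -m jog '[[[1,6,20],[0,0,0],0],[[1,6,60],[0,0,0],0],[[1,6,95],[0,0,0],0],[[1,6,120],[0,0,0],0],[[1,6,132],[0,0,0],0],[[1,6,132],[0,0,0],1],[[1,6,132],[0,0,0],1],[[1,6,132],[0,0,0],1],[[1,6,132],[0,0,0],1],[[1,6,132],[0,0,0],1],[[1,6,132],[0,0,0],1],[[1,6,132],[0,0,0],1]]'; python3 -m jog '[[[0,0,0],[0,0,0],1],[[0,0,0],[0,0,0],1]]'
python3 - <<'E'
from h import *
stat()
delta([.586,.2085,.215],99.1)
E
```

```text
time_s: 8.07
position: [0.6573, -0.0091, 0.0621]
tcp_rot: [[-0.157, 0.988, 0.002], [0.988, 0.157, -0.0], [-0.001, 0.002, -1.0]]
force: [-1.4, -0.7, 3.4]
opening: 0.594
time_s: 8.23
position: [0.6573, -0.009, 0.0621]
tcp_rot: [[-0.157, 0.988, 0.002], [0.988, 0.157, -0.0], [-0.001, 0.002, -1.0]]
force: [-0.9, 0.3, 6.6]
opening: 0.592
t 8.2333 p [ 0.6573 -0.009   0.0621] yaw 99.06 tilt [ 0.0016 -0.0003] F [-0.9  0.3  6.6] open 0.592 q [-10.5  43.9  83.9   0.   52.1 -19.6]
shift [ 226.   -35.9 -153.1] turn [ 0.09  0.03 -0.04]
```

```bash
python3 -m jog '[[[0,0,-15],[0,0,0],1],[[0,0,-50],[0,0,0],1],[[0,0,-90],[0,0,0],1],[[20,-3,-125],[0,0,0],1],[[55,-9,-140],[0,0,0],1],[[93,-15,-140],[0,0,0],1],[[131,-21,-140],[0,0,0],1],[[168,-27,-140],[0,0,0],1],[[203,-32,-140],[0,0,0],1],[[226,-36,-140],[0,0,0],1],[[226,-36,-140],[0,0,0],1],[[226,-36,-140],[0,0,0],1]]'
python3 - <<'E'
from h import *
stat();delta([.586,.2085,.0677],99.1)
E
```

```text
time_s: 9.23
position: [0.5842, 0.2099, 0.1999]
tcp_rot: [[-0.161, 0.987, -0.002], [0.987, 0.161, -0.001], [-0.0, -0.002, -1.0]]
force: [-0.2, 0.4, -2.1]
opening: 0.588
t 9.2333 p [0.5842 0.2099 0.1999] yaw 99.25 tilt [-0.002  -0.0008] F [-0.2  0.4 -2.1] open 0.588 q [ 9.5 31.4 84.  -0.  64.8  0.2]
shift [ -1.6   1.8 132.2] turn [-0.12  0.03  0.15]
```

```bash
python3 -m jog '[[[-2,1,30],[0,0,0],1],[[-2,1,65],[0,0,0],1],[[-2,1,95],[0,0,0],1],[[-2,1,115],[0,0,0],1],[[-2,1,126],[0,0,0],1],[[-2,1,128],[0,0,0],1],[[-2,1,128],[0,0,0],1]]';  python3 - <<'E'
from h import *
stat();delta([.586,.2085,.0677],99.1)
save('side','s5.png',crop=(220,110,360,250),scale=4)
E
```

```text
time_s: 9.82
position: [0.5872, 0.2059, 0.0723]
tcp_rot: [[-0.156, 0.988, -0.001], [0.988, 0.156, -0.0], [-0.0, -0.001, -1.0]]
force: [-1.0, 0.4, -3.6]
opening: 0.593
t 9.8167 p [0.5872 0.2059 0.0723] yaw 99.0 tilt [-0.0008 -0.0003] F [-1.   0.4 -3.6] open 0.593 q [ 9.1 41.1 89.  -0.  49.9  0.1]
shift [ 2.7 -0.8  4.6] turn [-0.05  0.01 -0.1 ]
```

View pics/s5.png

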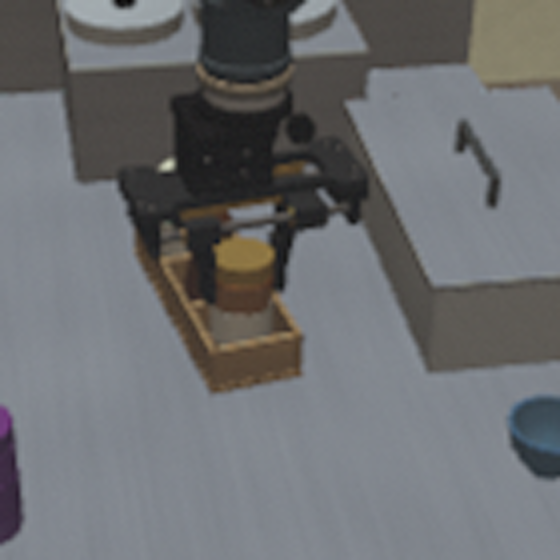

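The amber jar is inside the near cell. Lower, release and rise.

```bash
python3 -m jog '[[[1,-1,3],[0,0,0],1],[[1,-1,4.5],[0,0,0],1],[[1,-1,4.5],[0,0,0],0.7],[[1,-1,4.5],[0,0,0],0.3],[[1,-1,4.5],[0,0,0],0],[[1,-1,4.5],[0,0,0],0],[[1,-1,4.5],[0,0,0],0],[[1,-1,-20],[0,0,0],0],[[1,-1,-60],[0,0,0],0],[[1,-1,-100],[0,0,0],0],[[1,-1,-140],[0,0,0],0],[[1,-1,-180],[0,0,0],0]]';  python3 - <<'E'
from h import *
stat()
delta([.553,-.295,.29],-13.2)
E
```

```text
time_s: 10.87
position: [0.5854, 0.2077, 0.2549]
tcp_rot: [[-0.158, 0.987, 0.0], [0.987, 0.158, 0.0], [0.0, 0.0, -1.0]]
force: [1.3, 0.5, 0.8]
opening: 0.995
t 10.8667 p [0.5854 0.2077 0.2549] yaw 99.07 tilt [0.0002 0.0001] F [1.3 0.5 0.8] open 0.995 q [ 9.2 28.  80.6  0.  71.4  0.2]
shift [-491.3 -111.3  -35.1] turn [ 0.0000e+00 -1.0000e-02  1.1227e+02]
```

```bash
python3 -m jog '[[[-38,-15,-15],[0,0,7],0],[[-76,-31,-15],[0,0,14],0],[[-114,-46,-15],[0,0,21],0],[[-152,-61,-15],[0,0,28],0],[[-190,-76,-15],[0,0,35],0],[[-228,-91,-15],[0,0,42],0],[[-266,-107,-15],[0,0,49],0],[[-304,-122,-15],[0,0,56],0],[[-342,-137,-15],[0,0,63],0],[[-380,-152,-15],[0,0,70],0],[[-418,-168,-15],[0,0,77],0],[[-461,-185,-15],[0,0,84],0]]';  python3 -m jog '[[[0,0,0],[0,0,7],0],[[0,0,0],[0,0,14],0],[[0,0,0],[0,0,21],0],[[0,0,0],[0,0,28.2],0],[[0,0,0],[0,0,28.2],0],[[0,0,0],[0,0,28.2],0]]';python3 - <<'E'
from h import *
stat();s=bot.read_state();save('wrist','w4.png',scale=1.42)
B=np.array([.5545,-.2953])
for a in(-13.2,166.8):
  u=np.array([np.cos(np.radians(a)),np.sin(np.radians(a))]); print('bar end',pix('wrist',[*(B+u*.087),.169],s)*1.42)
print('ball',pix('wrist',[*B,.044],s)*1.42)
E
```

```text
time_s: 11.87
position: [0.4758, -0.274, 0.2683]
tcp_rot: [[0.967, 0.254, 0.001], [0.254, -0.967, -0.0], [0.0, 0.0, -1.0]]
force: [0.9, -0.4, 1.0]
opening: 1.0
time_s: 12.37
position: [0.4767, -0.2723, 0.268]
tcp_rot: [[0.975, -0.224, 0.0], [-0.224, -0.975, -0.0], [0.0, 0.0, -1.0]]
force: [0.6, -0.2, 0.2]
opening: 1.003
t 12.3667 p [ 0.4767 -0.2723  0.268 ] yaw -12.95 tilt [ 0.0002 -0.0002] F [ 0.6 -0.2  0.2] open 1.003 q [-41.4  21.3  89.9  -0.   68.7  61.6]
bar end [404.4028731  -36.75543919]
bar end [401.16170639 306.21870061]
ball [399.88814509 151.18554529]
```

View pics/w4.png

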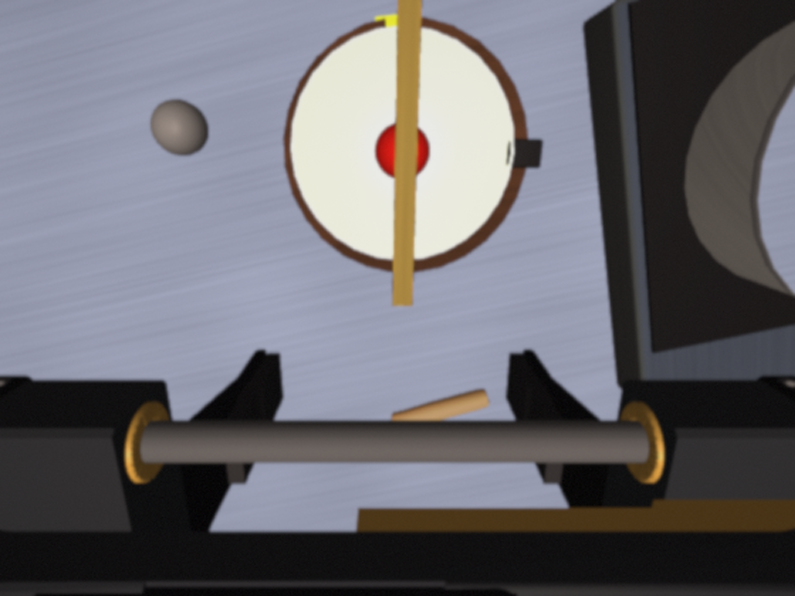

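The bar runs from (402.5,305) to (410,0), the ball is at (402,150), the tab at (528,153), and the marker at (389,19) is half hidden by the bar. Next, the grasp numbers.

Run:
```python
from h import *
g=lambda u,v,z: ray('wrist',((u+.5)/1.42-.5,(v+.5)/1.42-.5),z)[:2]
n=g(402.5,305,.169);f=g(410,5,.169);d=f-n;u=d/np.hypot(*d)
ang=np.degrees(np.arctan2(*d[::-1]));print('bar ang',ang,'near end',n,'mid',n+u*.087)
print('ball',g(402,150,.044),'tab',g(531,153,.047))
for p in(389,395):
  m=g(p,19,.014); 
  for c in (g(402,150,.044),n+u*.087): print('mark',m,np.degrees(np.arctan2(*(m-c)[::-1])))
p=n+u*.087
delta([*p,.26],ang)
```

```text
bar ang -13.997259875035942 near end [ 0.47054999 -0.27617964] mid [ 0.55496673 -0.29722281]
ball [ 0.55519814 -0.29688542] tab [ 0.53029162 -0.39520899]
mark [ 0.65350198 -0.30893583] -6.9886360205913265
mark [ 0.65350198 -0.30893583] -6.77901337279308
mark [ 0.65244113 -0.31354759] -9.722963319605125
mark [ 0.65244113 -0.31354759] -9.507521144828631
shift [81.9  6.9  8. ] turn [ 0.01 -0.01  1.05]
```

```bash
python3 -m jog '[[[30,3,4],[0,0,0.5],0],[[60,6,8],[0,0,1],0],[[82,7,8],[0,0,1],0.3],[[82,7,30],[0,0,1],0.4],[[82,7,60],[0,0,1],0.4],[[82,7,90],[0,0,1],0.4],[[82,7,112],[0,0,1],0.4],[[82,7,124],[0,0,1],0.4],[[82,7,127],[0,0,1],0.5],[[82,7,127],[0,0,1],0.6],[[82,7,127],[0,0,1],0.65],[[82,7,127],[0,0,1],0.65]]';  python3 - <<'E'
from h import *
stat();s=bot.read_state();save('wrist','w5.png',scale=1.42)
delta([.555,-.2971,.1405],-14)
E
```

```text
time_s: 13.42
position: [0.5561, -0.2985, 0.1427]
tcp_rot: [[0.97, -0.244, 0.003], [-0.244, -0.97, -0.002], [0.003, 0.002, -1.0]]
force: [-0.3, 0.4, -0.3]
opening: 0.4
t 13.4167 p [ 0.5561 -0.2985  0.1427] yaw -14.1 tilt [ 0.003  -0.0024] F [-0.3  0.4 -0.3] open 0.4 q [-38.4  36.   85.5  -0.   58.3  65.7]
shift [-1.3 -1.1  2.2] turn [ 0.09 -0.19 -0.11]
```

View pics/w5.png

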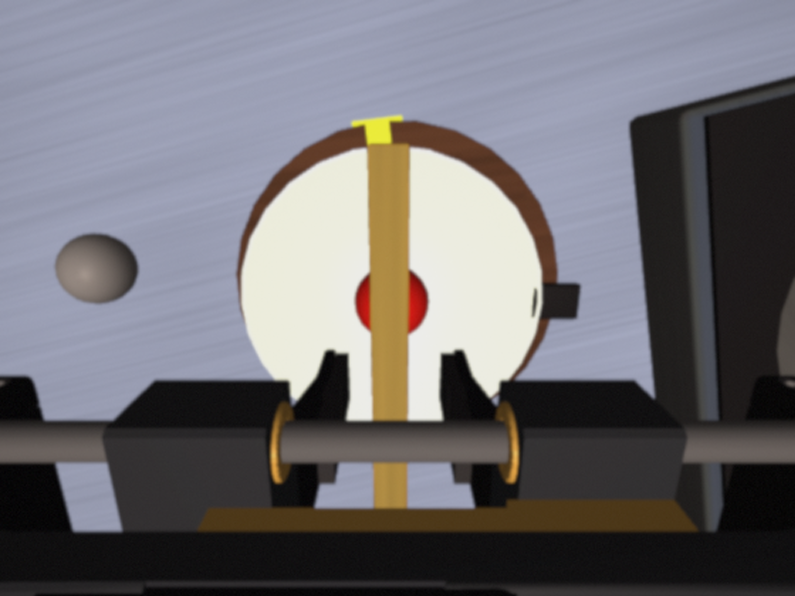

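Bar is about 1.5 mm left of the jaws' middle, and parallel to the tool x. The full marker is now visible: cross-piece (352-403, 119), stem at (378,132). Tab at (562,301).

Run:
```python
from h import *
g=lambda u,v,z: ray('wrist',((u+.5)/1.42-.5,(v+.5)/1.42-.5),z)[:2]
c=g(392,301,.044);print('ball',c)
for uv in((377.5,120),(378.5,133),(378,143)):
  m=g(*uv,.014); print(m,[np.round(np.degrees(np.arctan2(*(m-k)[::-1])),2) for k in(c,np.array([.555,-.2971]))], np.hypot(*(m-c)))
l,r=g(355,124,.014),g(401,119,.014);print('tangent-normal',np.degrees(np.arctan2(*(l-r)[::-1]))-90)
t=g(562,301,.047);print('tab',t,np.degrees(np.arctan2(*(t-c)[::-1])))
# board circle centre from brown edges rows
L,R=g(238,278,.014),g(557,275,.014);print('board mid',(L+R)/2,np.hypot(*(L-R)))
```

```text
ball [ 0.55409808 -0.29717708]
[ 0.65485119 -0.31378023] [np.float64(-9.36), np.float64(-9.48)] 0.10211196094311119
[ 0.64774771 -0.31252426] [np.float64(-9.31), np.float64(-9.44)] 0.094898839826364
[ 0.6423908  -0.31081328] [np.float64(-8.78), np.float64(-8.92)] 0.08933952404551335
tangent-normal -8.291185535641304
tab [ 0.53084238 -0.39357443] -103.56334565074373
board mid [ 0.55996237 -0.30214817] 0.2063110784352979
```

```bash
python3 -m jog '[[[-1,-1.3,1],[0,0,0],0.66],[[-1,-1.3,2],[0,0,0],0.7],[[-1,-1.3,2],[0,0,0],0.74],[[-1,-1.3,2],[0,0,0],0.78],[[-1,-1.3,2],[0,0,0],0.8],[[-1,-1.3,2],[0,0,0],0.82],[[-1,-1.3,2],[0,0,0],0.84],[[-1,-1.3,2],[0,0,0],0.86],[[-1,-1.3,2],[0,0,0],0.88],[[-1,-1.3,2],[0,0,0],0.92],[[-1,-1.3,2],[0,0,0],1],[[-1,-1.3,2],[0,0,0],1]]'; python3 -m jog '[[[0,0,0],[0,0,0],1],[[0,0,0],[0,0,0],1],[[0,0,0],[0,0,0],1],[[0,0,0],[0,0,0],1]]'; python3 -c "
from h import *
stat();print(bot.read_state()['moment'])"
```

```text
time_s: 14.47
position: [0.5543, -0.2964, 0.1387]
tcp_rot: [[0.97, -0.244, -0.0], [-0.244, -0.97, -0.0], [-0.0, 0.0, -1.0]]
force: [-1.7, -1.9, -0.1]
opening: 0.135
time_s: 14.8
position: [0.5543, -0.2963, 0.1388]
tcp_rot: [[0.97, -0.244, -0.0], [-0.244, -0.97, -0.0], [-0.0, 0.0, -1.0]]
force: [0.3, -0.8, -0.1]
opening: 0.135
t 14.8 p [ 0.5543 -0.2963  0.1388] yaw -14.13 tilt [-0.0001 -0.0002] F [ 0.3 -0.8 -0.1] open 0.135 q [-38.3  36.2  85.9  -0.   58.   65.8]
[-0.18465888  0.12840898  0.00216019]
```

```bash
python3 -m jog '[[[0,0,-1],[0,0,0],1],[[0,0,-3],[0,0,0],1],[[0,0,-6],[0,0,0],1],[[0,0,-10],[0,0,0],1],[[0,0,-15],[0,0,0],1],[[0,0,-20],[0,0,0],1],[[0,0,-25],[0,0,0],1],[[0,0,-30],[0,0,0],1],[[0,0,-35],[0,0,0],1],[[0,0,-40],[0,0,0],1],[[0,0,-44],[0,0,0],1],[[0,0,-46],[0,0,0],1]]'
python3 - <<'E'
from h import *
stat();print(bot.read_state()['moment'])
save('side','s6.png',crop=(180,150,420,370),scale=2.5)
E
```

```text
time_s: 15.8
position: [0.5546, -0.2964, 0.1857]
tcp_rot: [[0.97, -0.244, 0.001], [-0.244, -0.97, -0.001], [0.001, 0.0, -1.0]]
force: [0.8, 0.1, -4.6]
opening: 0.137
t 15.8 p [ 0.5546 -0.2964  0.1857] yaw -14.13 tilt [ 0.001  -0.0007] F [ 0.8  0.1 -4.6] open 0.137 q [-38.3  32.9  83.7   0.   63.4  65.8]
[ 0.0121495  -0.04275816 -0.02486644]
```

View pics/s6.png

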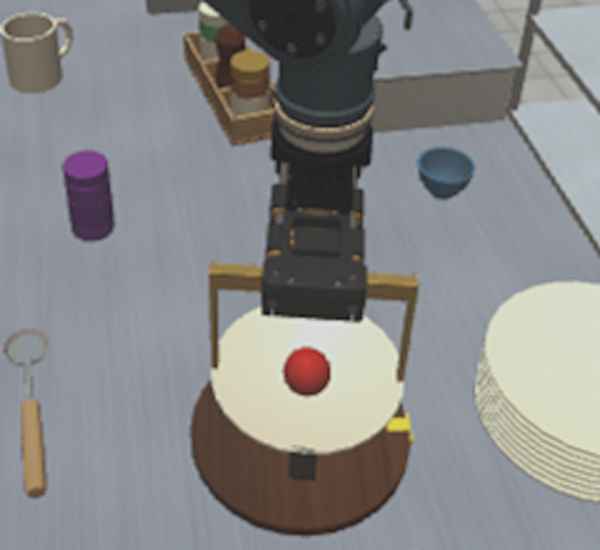

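Dish is level with the ball centred, and both jars and the mill stand in the caddy. Finish the lift, then turn.

```bash
python3 -m jog '[[[0,0,-2],[0,0,0],1],[[0,0,-6],[0,0,0],1],[[0,0,-11],[0,0,0],1],[[0,0,-17],[0,0,0],1],[[0,0,-23],[0,0,0],1],[[0,0,-29],[0,0,0],1],[[0,0,-35],[0,0,0],1],[[0,0,-41],[0,0,0],1],[[0,0,-46],[0,0,0],1],[[0,0,-50],[0,0,0],1],[[0,0,-53],[0,0,0],1],[[0,0,-54],[0,0,0],1]]'; python3 -m jog '[[[0,0,0],[0,0,-0.2],1],[[0,0,0],[0,0,-0.7],1],[[0,0,0],[0,0,-1.5],1],[[0,0,0],[0,0,-2.6],1],[[0,0,0],[0,0,-4],1],[[0,0,0],[0,0,-5.7],1],[[0,0,0],[0,0,-7.7],1],[[0,0,0],[0,0,-10],1],[[0,0,0],[0,0,-12.5],1],[[0,0,0],[0,0,-15],1],[[0,0,0],[0,0,-17.5],1],[[0,0,0],[0,0,-20],1]]';python3 -c "
from h import *
stat()"
```

```text
time_s: 16.85
position: [0.5545, -0.2963, 0.2394]
tcp_rot: [[0.97, -0.244, 0.001], [-0.244, -0.97, -0.001], [0.001, 0.0, -1.0]]
force: [0.6, 1.0, -5.2]
opening: 0.135
time_s: 17.85
position: [0.5543, -0.2962, 0.2386]
tcp_rot: [[0.994, 0.106, -0.0], [0.106, -0.994, 0.0], [-0.0, -0.0, -1.0]]
force: [0.8, 0.6, -5.2]
opening: 0.132
t 17.85 p [ 0.5543 -0.2962  0.2386] yaw 6.06 tilt [-0.0002  0.0002] F [ 0.8  0.6 -5.2] open 0.132 q [-38.3  29.5  80.5  -0.   69.9  45.6]
```

```bash
python3 -m jog '[[[0,0,0],[0,0,-2.5],1],[[0,0,0],[0,0,-5],1],[[0,0,0],[0,0,-7.5],1],[[0,0,0],[0,0,-10],1],[[0,0,0],[0,0,-12.5],1],[[0,0,0],[0,0,-15],1],[[0,0,0],[0,0,-17.5],1],[[0,0,0],[0,0,-20],1],[[0,0,0],[0,0,-22.5],1],[[0,0,0],[0,0,-25],1],[[0,0,0],[0,0,-27.5],1],[[0,0,0],[0,0,-30],1]]'; python3 -m jog '[[[0,0,0],[0,0,-2.5],1],[[0,0,0],[0,0,-5],1],[[0,0,0],[0,0,-7.5],1],[[0,0,0],[0,0,-10],1],[[0,0,0],[0,0,-12.5],1],[[0,0,0],[0,0,-15],1],[[0,0,0],[0,0,-17.5],1],[[0,0,0],[0,0,-20],1],[[0,0,0],[0,0,-22.5],1],[[0,0,0],[0,0,-25],1],[[0,0,0],[0,0,-27.5],1],[[0,0,0],[0,0,-30],1]]'; python3 -m jog '[[[0,0,0],[0,0,-2.4],1],[[0,0,0],[0,0,-4.6],1],[[0,0,0],[0,0,-6.6],1],[[0,0,0],[0,0,-8.4],1],[[0,0,0],[0,0,-10],1],[[0,0,0],[0,0,-11.4],1],[[0,0,0],[0,0,-12.6],1],[[0,0,0],[0,0,-13.5],1],[[0,0,0],[0,0,-14.2],1],[[0,0,0],[0,0,-14.6],1],[[0,0,0],[0,0,-14.7],1],[[0,0,0],[0,0,-14.7],1]]';python3 - <<'E'
from h import *
stat()
a=vision.capture('top');b=vision.capture('side')
A=cv2.resize(a[150:270,290:420],None,fx=3,fy=3,interpolation=cv2.INTER_CUBIC); Bm=cv2.resize(b[190:390,200:400],None,fx=2,fy=2,interpolation=cv2.INTER_CUBIC)[:360]
cv2.imwrite('pics/fin.png',np.hstack([A,Bm])[:,:,::-1])
E
```

```text
time_s: 18.85
position: [0.5543, -0.2962, 0.2386]
tcp_rot: [[0.808, 0.589, -0.0], [0.589, -0.808, 0.0], [-0.0, -0.0, -1.0]]
force: [-0.1, 0.0, -4.5]
opening: 0.132
time_s: 19.85
position: [0.5543, -0.2962, 0.2386]
tcp_rot: [[0.406, 0.914, -0.0], [0.914, -0.406, 0.0], [0.0, -0.0, -1.0]]
force: [-0.1, 0.2, -4.5]
opening: 0.137
time_s: 20.85
position: [0.5543, -0.2962, 0.2388]
tcp_rot: [[0.164, 0.986, 0.0], [0.986, -0.164, -0.0], [-0.0, 0.0, -1.0]]
force: [0.5, -0.2, -5.4]
opening: 0.135
t 20.85 p [ 0.5543 -0.2962  0.2388] yaw 80.57 tilt [ 0. -0.] F [ 0.5 -0.2 -5.4] open 0.135 q [-38.3  29.5  80.5   0.   69.9 -28.9]
```

View pics/fin.png

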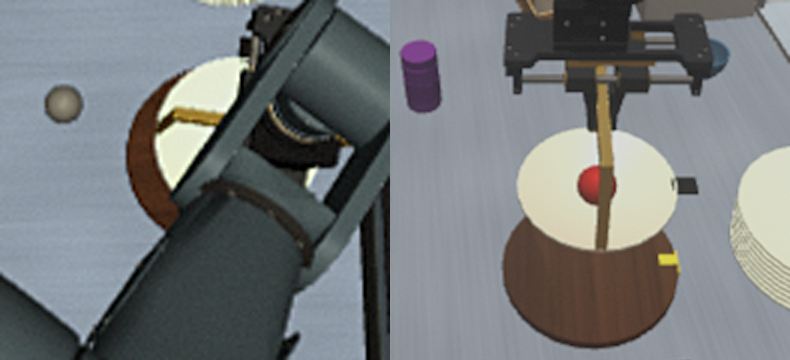

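The ball is centred and the dish level. In the right panel the tab is at (687,186) above the marker at (669,259). I'll compare their directions numerically after a settling moment.

```bash
python3 -m jog '[[[0,0,0],[0,0,0],1],[[0,0,0],[0,0,0],1],[[0,0,0],[0,0,0],1],[[0,0,0],[0,0,0],1],[[0,0,0],[0,0,0],1],[[0,0,0],[0,0,0],1]]'
python3 - <<'E'
from h import *
stat()
b=vision.capture('side');r=b.astype(int);C=np.array([.5543,-.2968])
m=(r[...,0]>140)&(r[...,1]<70)&(r[...,2]<70);m[:190]=0
v,u=np.nonzero(m);print('ball px',u.mean(),v.mean(),len(u),'pred',pix('side',[*C,.144]))
y=(r[...,0]>180)&(r[...,1]>160)&(r[...,2]<90);y[:290]=0;y[:,:310]=0;y[:,360:]=0
v,u=np.nonzero(y);P=ray('side',(u.mean(),v.mean()),.014)[:2];print('marker',P,np.degrees(np.arctan2(*(P-C)[::-1])))
t=r.sum(2)<150;t[:270]=0;t[296:]=0;t[:,:343]=0;t[:,360:]=0
v,u=np.nonzero(t);P=ray('side',(u.mean(),v.mean()),.147)[:2];print('tab',P,np.degrees(np.arctan2(*(P-C)[::-1])),len(u))
E
```

```text
time_s: 21.45
position: [0.5543, -0.2962, 0.2388]
tcp_rot: [[0.164, 0.986, 0.0], [0.986, -0.164, -0.0], [-0.0, 0.0, -1.0]]
force: [0.5, -0.7, -4.1]
opening: 0.133
t 21.45 p [ 0.5543 -0.2962  0.2388] yaw 80.57 tilt [ 0. -0.] F [ 0.5 -0.7 -4.1] open 0.133 q [-38.3  29.5  80.5  -0.   69.9 -28.9]
ball px 300.0576923076923 279.63461538461536 104 pred [303.15174323 283.28335237]
marker [ 0.64478664 -0.30844329] -7.332196757964052
tab [ 0.65078464 -0.31815208] -12.478460660933631 13
```

Run:
```python
from h import *
b=vision.capture('side').astype(int);C=np.array([.5543,-.2968])
print(b[276:290,338:358].sum(2))
for a in(-7.4,-9.4,-11.4):
  d=np.array([np.cos(np.radians(a)),np.sin(np.radians(a))]);print(a,'tab100',pix('side',[*(C+.1*d),.147]),'mark97',pix('side',[*(C+.097*d),.014]))
st=bot.read_state();print(pix('wrist',[.6510,-.3127,.147],st))
w=vision.capture('wrist').astype(int);cv2.imwrite('pics/wl.png',w[:,:,::-1])
print('yellow/dark in wrist', ((w[...,0]>180)&(w[...,1]>160)&(w[...,2]<90)).sum())
```

```text
[[631 635 639 574 482 464 466 460 463 464 460 463 467 465 457 458 460 468
  469 465]
 [631 631 639 619 521 473 474 472 473 476 475 473 475 472 466 460 460 462
  466 465]
 [630 637 597 621 496 344 357 358 357 354 359 353 355 354 391 444 464 461
  468 464]
 [634 638 524 484 415 233 168 177 181 179 173 178 171 171 277 419 462 459
  464 467]
 [631 639 496 356 442 330 147 157 159 155 155 160 166 155 188 400 465 461
  460 466]
 [631 645 494 285 523 431 140 159 163 164 161 164 161 155 144 400 474 460
  462 466]
 [631 642 535 277 543 477 177 161 167 167 166 163 164 160 146 316 436 463
  463 462]
 [630 634 615 378 537 485 190 156 166 166 165 165 164 161 154 232 412 465
  458 462]
 [630 631 643 429 535 482 185 158 166 165 166 166 166 165 155 210 412 471
  459 459]
 [628 627 636 568 613 478 193 153 160 157 160 166 159 162 156 155 396 473
  459 455]
 [627 625 631 632 650 461 163 128 130 136 133 129 135 136 126 138 387 470
  462 457]
 [628 626 628 629 641 525 388 377 383 387 381 383 383 380 378 378 431 470
  461 457]
 [627 626 623 626 638 569 483 466 475 476 470 473 477 476 469 464 458 464
  463 460]
 [626 625 625 628 640 539 447 459 467 465 466 465 466 464 462 460 451 461
  463 460]]
-7.4 tab100 [348.69403157 281.3846949 ] mark97 [341.07770933 318.95703488]
-9.4 tab100 [348.95028338 282.60056611] mark97 [341.2822206  320.14404167]
-11.4 tab100 [349.15234232 283.82423811] mark97 [341.43845889 321.33779106]
[397.72143469 211.61484398]
yellow/dark in wrist 1[ WARN:0@1.115] global loadsave.cpp:1063 imwrite_ Unsupported depth image for selected encoder is fallbacked to CV_8U.
```

The tab centre, at about (348.3, 282.5), matches the -9.4° prediction. The marker agrees to within about 1°, so I'll hand in.

```bash
python3 -c "
from h import *
stat();print(bot.hand_in())"
```

```text
t 21.6 p [ 0.5543 -0.2962  0.2388] yaw 80.57 tilt [0. 0.] F [-0.2 -0.  -5.2] open 0.136 q [-38.3  29.5  80.5   0.   69.9 -28.9]
the job is handed in; nothing more can be done
None
```

The cheese course is set and handed in at 21.6 s of robot time. Both jars are in the caddy and the arm is still holding the dish above its board.

- **Jars:** the green jar is in the far end cell and the amber jar in the near one, both upright. The mill is still in its middle cell, and the purple look-alike and other kitchenware were not touched.
- **Dish:** I gripped it by the bar, raised it 10 cm and turned it 94.7° anticlockwise, the angle measured to the marker. At hand-in the dish was level and still, with the red ball in the middle.
- **Tab and marker:** the close wrist view put the marker at about -9.4°, and the gripper's final yaw puts the tab at the same angle.
- **Checks that disagreed:**
  - A coarse colour threshold on the side picture gave -12.5° for the tab (only 13 pixels) and -7.3° for the marker. A re-read of the tab's pixels gave about -9°, and the marker read by eye about -8.4°, so I judge them aligned to about 1–2°.
  - The same method put the ball 3–4 pixels off its prediction. I put that down to the bar partly hiding the ball, because it looks centred in the picture.

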